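# Close the yarn sample canister

### The arm

A 7-joint arm with a two-finger parallel gripper is mounted at the origin on the work surface. World frame = base frame: x ahead of the robot, y to its left, z up, the work surface at z = 0. Lengths are in m, angles in rad, forces in N, time in s.
With the tool pointing down it reaches from about 0.35 to 0.9 m from the base axis. Payload 7.2 kg.
Tool frame: the origin (TCP) lies midway between the tips of the shut fingers; the grasp point (between the pads) lies 19 mm behind it (robot.pinch_z is the distance from the TCP to the grasp point, in m); z points along the fingers, y is the direction in which the jaws open and shut (so a half turn about z gives the same grasp; the last joint's range is limited). The gripper opens to 85 mm and grips with 20 to 120 N. Pads are 22 mm wide; open, the fingers measure 114 mm over their backs; the gripper's body (76 mm by 85 mm) begins 54 mm behind the grasp point. The pads swing forward as they close: fully open they stand 13 mm farther back than shut.
Start: joints at [1.118, 0.411, -0.013, 1.596, 0.006, 1.134, -0.082], TCP at [0.235, -0.579, 0.231] pointing down, gripper open.
Joint ranges: [-2.95, 2.95], [-0.29, 1.99], [-1.47, 1.44], [0.14, 2.54], [-1.03, 4.17], [0.13, 1.85], [-2.86, 2.86]. Speed limits (rad/s): [2.39, 2.39, 3.01, 3.01, 3.14, 3.14, 3.14].

### API

Orientations are given as [roll, pitch, yaw] about the fixed x, y, z axes, in that order (R = Rz(yaw) Ry(pitch) Rx(roll)).
In Python, from rig import robot gives the robot as it stands.
- The arm moves only by the tool send_rows, never from a script. Its argument "rows" is a list that holds one entry, the list of rows, each a list of 7 numbers: the turn, a rotation vector about the tool's x, y, z in degrees, then the shift along the tool's x, y, z in mm, then the finger opening in mm, from 0 to 85.4. In form: [[[ax, ay, az, dx, dy, dz, jaw], ...]]. A call has exactly 10 rows; each row is the pose to reach, as a shift and turn from the pose commanded when the call began, along the tool's axes at that moment; what a row does not reach only later rows make up. A row lasts 1/10 s, in which the tool goes at most 50 mm and 8.59 degrees, less where a joint would pass 70% of its speed; a pose out of reach is approached as far as the arm can. A call with a gripper value outside its range is refused whole. The fingers move at their own pace and stop on an object; "grip_force" is the grip in N (left out, the last holds). Time passes only in rows, so rows that repeat a pose let the fingers close, or fill a call up. It gives the time, the measured TCP pose, the force and the opening at its end, in the units of the state.
- robot.state(): the state, without advancing time (a new reading comes with each control period).
- robot.camera(name): name is "scene" or "top"; returns the picture (384x512x3 uint8, blue, green, red); there is no depth.
- robot.get_calibration(name): a dict with "fx", "fy", "cx", "cy" (pixels), "eye" and "attitude" of the camera in the world. Camera axes: x right, y down, z forward; pixel columns grow to the right and rows downward; lengths in m; the calibration is good to about 2 mm. A picture is of the moment at which its call begins. get_calibration takes no time and is no camera call.
- robot.sign_off(): hands the job in, once; it reports no verdict.
Trained networks look in the newest picture that a camera, given by its name, has taken for a name from the list of things; names that differ only in an ending like _2 or _b are one class to them, and where a whole thing is asked for, a point or a joint stands for the part that bears it (a point fixed in the world has none). Each returns a list of dicts, best first, with "score" (0 to 1); they miss things now and then, are a little off and sometimes report something else, mostly with a low value. They report only what shows in the picture. A call takes as long as a camera call. They do not tell look-alikes from the thing itself.
- robot.spot_in(camera, target): "box" ([left, top, right, bottom] in pixels, round what is visible of it).
- robot.cut_out(camera, target): "pixels" (384x512 bool, what is visible of it) and "box" ([left, top, right, bottom] in pixels, round what is visible of it).
The state is a dict: "time_s": time; "qpos": joint angles; "joint_vel": joint speeds; "tau": joint torques, N m; "position": TCP position; "tool_rot": TCP orientation; "ft_force": force on the tool from outside, world axes, zero at the start; "moment": the same for the moment, N m; "width": opening from 0.0 (shut) to 1.0 (fully open).
Only numpy, scipy, OpenCV 4.12 (cv2) and the standard library are available. Lean on these libraries where they do the work, as an engineer would, in place of code of your own. Each camera call takes 0.05 s, during which the arm holds its last target. There are 200 camera calls.

### The job

Close the yarn sample canister: take the deep cover by its handle (not the shallow one, which is too low for the tin) and lower it over the small tin in the bench socket, its two ears in the gaps between the catches, until it sits on the socket plate. Then twist it clockwise, seen from above, until the ears are fully under the catches, and let go. Leave the shallow cover where it stands.

Things in the scene. Friction and masses are not known exactly. Their poses are not given: they have to be found in the camera images.
- socket: Fixed disc, 180 mm wide, 12 thick; origin: underside centre. Middle ring to z=28 mm, 66 wide on top, holds the tin. At +x and -x a catch: roof 55-80 mm from the axis, 34 wide, z=26-32, open to ears turning clockwise, then a stop. Cover enters with its x axis 30-140 deg (best 60) counter-clockwise of the socket's x, either way round; home when the two axes line up, stops 5 deg beyond.
- tin: Closed steel tin, an upright cylinder 52 mm wide and 70 mm tall, standing loose in the socket's ring with 3 mm play. Origin: centre of its underside, 12 mm above the socket's; its top is 82 mm above the bench.
- deep_cover: Aluminium cup standing mouth down, 96 mm wide, 88 inside, 85 tall, 80 deep, 0.25-0.5 kg. Origin: centre of its lower rim, z up. Ears at the rim along +x and -x reach 66 mm from the axis, 18 wide, z=0-8 mm. Black bar handle on top, 64 mm along x, 14 thick along y, z=85-119 mm: pinch it across y. Half-turn symmetric. Seated, its origin is 12 mm above the socket's.
- shallow_cover: The wrong cover, a bystander standing mouth down on the bench: same diameter, ears and handle as the deep cover but only 45 mm tall without its handle (handle z=45-79 mm). Origin: centre of its lower rim.
Things that resemble listed ones, but are neither listed nor needed, are in the scene too. Leave any purple or red look-alike of the socket alone. Of the things that look like the tin, the smaller one is meant.

How it is judged:
At the end, for the whole second after the job is handed in: The deep cover sits upright (within 6 deg) and at rest on the socket plate (rim within 5 mm of it), centred within 12 mm, ears within 12 deg of the catches' line; the tin is upright (within 9 deg) inside it, within 12 mm of the socket's centre (horizontal distance between each of deep_cover, tin and socket below 0.012 m and z of deep_cover in the frame of socket below 0.017 m and angle between deep_cover's own z axis and vertical below 0.1 rad and angle between the x axis of deep_cover and the x axis of socket, either way round below 0.21 rad and angle between tin's own z axis and vertical below 0.15 rad and linear speed of deep_cover below 0.02 m/s); the robot touches nothing.
It fails at once if the shallow cover is moved more than 30 mm (distance of shallow_cover from where it was at the start of the episode above 0.03 m).
It also fails if it takes over 38 s, if anything falls off the work surface, if the arm or the gripper's body presses on something with over 40 N, if the wrist force passes 120 N, or if a joint passes its speed limit or range.

## Working session

There is one attempt and no reset: what is moved stays moved. The work goes in short steps, Python scripts to look and compute and a tool call to move; the robot and the scene stay as the last step left them, time stands still between calls to the robot, and variables do not carry over. Pictures are saved under pics/ and viewed, about 8 in all and at most 12, crops included, and the job is handed in when it is done.

Besides the shell and the picture viewer there is one more tool, called in YAML: its name, and indented under it one key for each argument. send_rows: Moves the arm, as the interface text tells. Its arguments: {"type":"object","properties":{"rows":{"type":"array","items":{"type":"array","items":{"type":"array","items":{"type":"number"}}}},"grip_force":{"type":"number"}},"required":["rows"]}

```bash
mkdir -p pics
cat > h.py <<'E'
import numpy as np, cv2
from scipy.spatial.transform import Rotation as R
from rig import robot
E
python3 - <<'E'
from h import *
ims=[]
for c in("scene","top"):
    im=robot.camera(c); cv2.imwrite(f"pics/{c}0.png",im)
    k=robot.get_calibration(c); print(c,k)
    for t in("socket","tin","deep_cover","shallow_cover"):
        for d in robot.spot_in(c,t)[:4]: print(t,np.round(d["box"]).tolist(),round(d["score"],2))
print(robot.state())
E
```

```text
scene {'fx': 442.7551592234685, 'fy': 442.7551592234685, 'cx': 254.90988375483602, 'cy': 191.38332755641204, 'eye': array([ 1.40658898, -0.04308076,  0.67283781]), 'attitude': array([-2.15086852,  0.01177515,  1.64338329])}
socket [167.0, 184.0, 233.0, 230.0] 0.92
socket [70.0, 184.0, 142.0, 228.0] 0.8
socket [156.0, 140.0, 215.0, 178.0] 0.69
tin [186.0, 180.0, 209.0, 209.0] 0.87
tin [183.0, 220.0, 221.0, 270.0] 0.58
deep_cover [387.0, 170.0, 436.0, 231.0] 0.81
shallow_cover [270.0, 199.0, 315.0, 252.0] 0.61
top {'fx': 435.1884404446081, 'fy': 435.1884404446081, 'cx': 257.9544690350323, 'cy': 187.6842474602418, 'eye': array([ 0.34776991, -0.10500656,  1.09045211]), 'attitude': array([-3.0607522 ,  0.0149164 , -1.59393369])}
socket [389.0, 127.0, 460.0, 202.0] 0.78
socket [292.0, 134.0, 365.0, 204.0] 0.77
tin [295.0, 77.0, 326.0, 111.0] 0.84
tin [316.0, 154.0, 346.0, 181.0] 0.8
shallow_cover [205.0, 114.0, 250.0, 168.0] 0.83
{'time_s': 0.5, 'qpos': array([ 1.1178322 ,  0.41111283, -0.01270393,  1.59623783,  0.00559604,
        1.1342982 , -0.08221175]), 'joint_vel': array([ 5.86757144e-04,  2.36607642e-04,  7.71920164e-04,  4.24625736e-04,
        1.31535681e-03, -8.48535138e-04, -7.15102334e-05]), 'tau': array([-9.62333725e-04, -5.99916565e+01,  6.80392496e-01, -2.99507403e+01,
        1.39653587e-02,  2.80919310e-03,  7.67958522e-05]), 'position': array([ 0.23457267, -0.57929137,  0.23127395]), 'tool_rot': array([-3.14157164e+00, -3.74822510e-06,  3.84763833e-01]), 'ft_force': array([ 0.07860979, -0.28999356,  0.01788988]), 'moment': array([ 0.02880399,  0.00329767, -0.02817099]), 'width': 0.9982758650992439}
```

View pics/scene0.png

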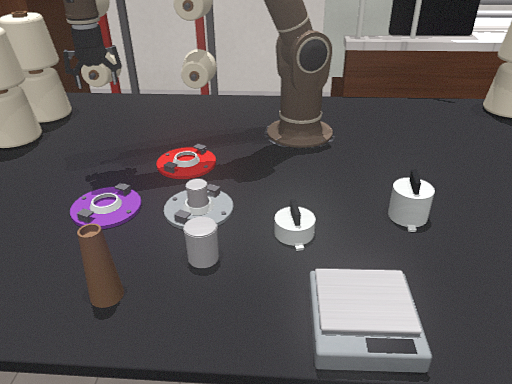

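View pics/top0.png

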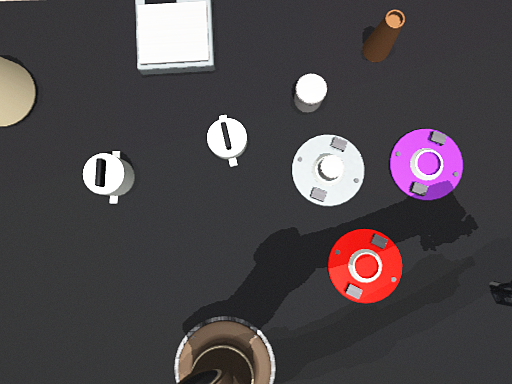

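The grey socket is at top (328,170), with catches at (339,144) and (319,194), and the small tin at (331,167) inside it. The deep cover is at about (106,173) with its ears at (116,155) and (113,199). The shallow cover is at (227,138).

```bash
cat >> h.py <<'E'
def cam(c):
    k=robot.get_calibration(c); return k,R.from_euler('xyz',k['attitude']).as_matrix(),np.array(k['eye'])
def back(c,uv,z):
    k,M,e=cam(c); d=M@np.array([(uv[0]-k['cx'])/k['fx'],(uv[1]-k['cy'])/k['fy'],1]); return e+d*(z-e[2])/d[2]
def proj(c,P):
    k,M,e=cam(c); p=(np.atleast_2d(P)-e)@M; return np.c_[k['fx']*p[:,0]/p[:,2]+k['cx'],k['fy']*p[:,1]/p[:,2]+k['cy']]
def place(P,x,y,z,a):
    return np.asarray(P)@R.from_euler('z',a).as_matrix().T+[x,y,z]
t=np.linspace(0,2*np.pi,61); C=lambda r,z:np.c_[r*np.cos(t),r*np.sin(t),0*t+z]
def box(x0,x1,y0,y1,z): return np.array([[x0,y0,z],[x1,y0,z],[x1,y1,z],[x0,y1,z],[x0,y0,z]])
COVER=[C(.048,0),C(.048,.085),box(-.066,.066,-.009,.009,.008),box(-.032,.032,-.007,.007,.119)]
SOCK=[C(.09,.012),C(.033,.028),box(.055,.08,-.017,.017,.032),box(-.08,-.055,-.017,.017,.032)]
TIN=[C(.026,0),C(.026,.07)]
def draw(c,im,items,s=4):
    im=cv2.resize(im,None,fx=s,fy=s,interpolation=cv2.INTER_CUBIC)
    for (Ms,p,col) in items:
        for P in Ms: cv2.polylines(im,[np.round((proj(c,place(P,*p))+.5)*s*16).astype(int)],False,col,1,cv2.LINE_AA,4)
    return im
E
cat > m.py <<'E'
from h import *
top=cv2.imread("pics/top0.png"); sc=cv2.imread("pics/scene0.png")
a=back("top",(116,155),.004);b=back("top",(113,199),.004);print("ears",a,b,np.degrees(np.arctan2(*(a-b)[1::-1])))
g=top.max(2)
m=np.zeros(g.shape,np.uint8); m[157:190,90:112]=(g[157:190,90:112]<60)
n,l,s,cc=cv2.connectedComponentsWithStats(m); i=1+s[1:,4].argmax()
pts=np.argwhere(l==i)[:,::-1].astype(np.float32); r=cv2.minAreaRect(pts); print(r)
h=back("top",cc[i],.110); bp=cv2.boxPoints(r); print("handle",h)
c1=back("top",(339,144),.032);c2=back("top",(319,194),.032); print("sock",(c1+c2)/2,np.degrees(np.arctan2(*(c1-c2)[1::-1])))
so=(c1+c2)/2; sa=np.arctan2(*(c1-c2)[1::-1]); dc=(a+b)/2; da=np.arctan2(*(a-b)[1::-1])
ti=back("top",(332,165),.082); print("tin",ti)
def items(so,sa,dc,da,ti): return [(COVER,(dc[0],dc[1],0,da),(0,0,255)),(SOCK,(so[0],so[1],0,sa),(0,255,0)),(TIN,(ti[0],ti[1],.012,0),(255,0,255))]
it=items(so,sa,dc,da,ti)
A=draw("top",top,it); B=draw("scene",sc,it)
v=np.hstack([A[135*4:210*4,75*4:145*4],A[127*4:207*4,288*4:370*4][:300]]); w=np.hstack([B[160*4:235*4,380*4:450*4],B[172*4:247*4,160*4:242*4][:300]])
cv2.imwrite("pics/ov1.png",np.vstack([v,w])[:, :800])
E
python3 m.py
```

```text
ears [0.52793529 0.26670618 0.004     ] [0.41650502 0.27390684 0.004     ] -3.6973343938565
((100.26897430419922, 172.42759704589844), (9.160635948181152, 27.01213264465332), 3.3664608001708984)
handle [0.47189175 0.26481231 0.11      ]
sock [ 0.4756932  -0.26590755  0.032     ] -23.611594454635064
tin [ 0.47859962 -0.26550638  0.082     ]
```

View pics/ov1.png

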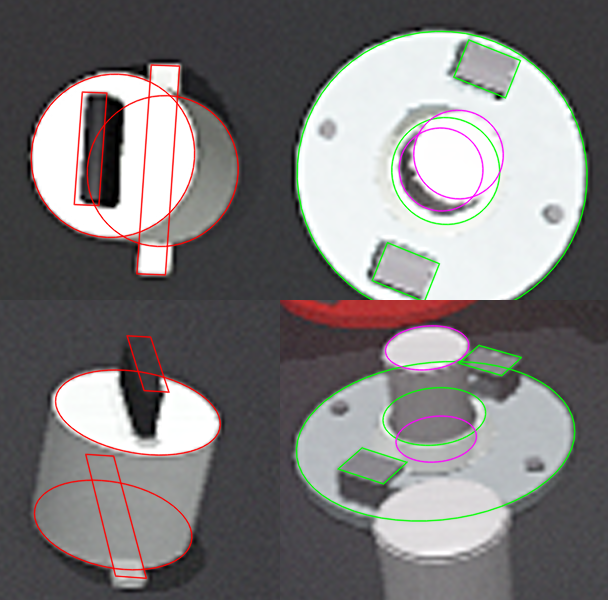

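The red outline fits the cover body and the green one fits the socket. The handle shows about 3 mm toward lower y, so I'll pinch at y≈0.267. Next: a helper that works out moves, then the approach.

```bash
cat >> h.py <<'E'
def go(x,y,z,yawdeg):
    s=robot.state(); M=R.from_euler('xyz',s['tool_rot']); T=R.from_euler('xyz',[np.pi,0,np.radians(yawdeg)])
    print("t",round(s['time_s'],2),"pos",np.round(s['position'],4),"rpy",np.round(np.degrees(s['tool_rot']),2),"F",np.round(s['ft_force'],1),"q7",round(s['qpos'][6],2))
    print("turn",np.round(np.degrees((M.inv()*T).as_rotvec()),2),"shift mm",np.round(M.inv().apply(np.array([x,y,z])-s['position'])*1000,1))
E
python3 -c "
from h import *
go(.472,.267,.20,-3.7)"
```

```text
t 0.5 pos [ 0.2346 -0.5793  0.2313] rpy [-180.     -0.     22.05] F [ 0.1 -0.3  0. ] q7 -0.08
turn [-0.    0.   25.75] shift mm [ 537.7 -695.3   31.3]
```

send_rows:
  rows:
    - [[0, 0, 1, 20, -26, 0, 85], [0, 0, 3, 50, -65, 0, 85], [0, 0, 6, 80, -104, 0, 85], [0, 0, 8, 110, -143, 0, 85], [0, 0, 10, 140, -182, 0, 85], [0, 0, 12, 170, -220, 0, 85], [0, 0, 14, 200, -259, 0, 85], [0, 0, 16, 230, -297, 0, 85], [0, 0, 18, 260, -336, 0, 85], [0, 0, 20, 290, -375, 0, 85]]
  grip_force: 60

```text
time_s: 1.5
position: [0.3628, -0.121, 0.2317]
tool_rot: [3.141, -0.001, 0.034]
ft_force: [0.7, -0.7, -0.7]
width: 0.999
```

```bash
python3 -c "
from h import *
go(.472,.267,.20,-3.7)"
```

```text
t 1.5 pos [ 0.3628 -0.121   0.2317] rpy [ 1.7995e+02 -7.0000e-02  1.9500e+00] F [ 0.7 -0.7 -0.7] q7 -1.34
turn [ 0.05 -0.07  5.65] shift mm [ 122.3 -384.1   31.5]
```

send_rows:
  rows:
    - [[0, 0, 1, 14, -43, 3, 85], [0, 0, 2, 28, -86, 6, 85], [0, 0, 2, 42, -129, 10, 85], [0, 0, 3, 56, -172, 15, 85], [0, 0, 4, 70, -215, 20, 85], [0, 0, 5, 84, -258, 25, 85], [0, 0, 5, 98, -301, 28, 85], [0, 0, 5.6, 110, -344, 31, 85], [0, 0, 5.6, 119, -376, 31, 85], [0, 0, 5.6, 122, -386, 31, 85]]

```text
time_s: 2.5
position: [0.4705, 0.2714, 0.2002]
tool_rot: [-3.139, 0.0, -0.058]
ft_force: [-0.5, -0.3, 0.2]
width: 0.994
```

```bash
python3 -c "
from h import *
a=robot.camera('top');b=robot.camera('scene')
cv2.imwrite('pics/top1.png',a)
go(.472,.267,.09,-3.7)
A=draw('top',a,[]);B=draw('scene',b,[])
cv2.imwrite('pics/v2.png',np.hstack([A[520:920,240:640],B[480:880,1480:1880]]))"
```

```text
t 2.6 pos [0.4704 0.2687 0.2001] rpy [-1.7996e+02  4.0000e-02 -3.4100e+00] F [ 0.2 -0.9  0.2] q7 -2.47
turn [-0.04  0.04  0.29] shift mm [  1.7   1.7 110.1]
```

View pics/v2.png

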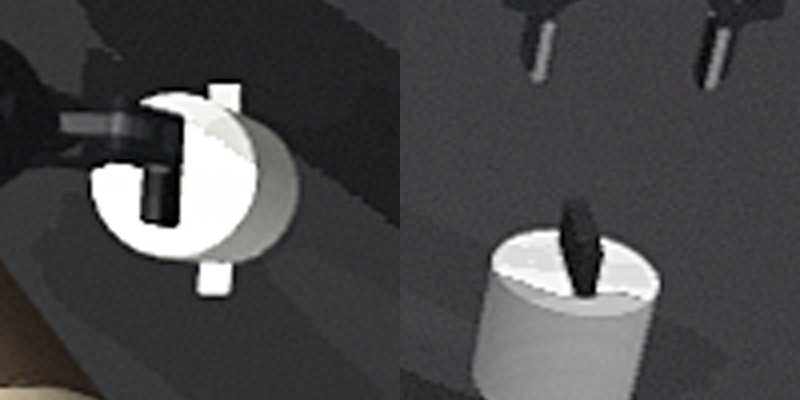

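The picture shows the fingers above the handle. I'll check their image positions numerically, because the centring looks doubtful by eye.

```bash
python3 -c "
from h import *
f=lambda P:print(np.round((proj('scene',P)+.5)*4-[1480,480]).tolist(),np.round((proj('top',P)+.5)*4-[240,520]).tolist())
f([[.47,.269-.0427,.213],[.47,.269+.0427,.213]])
f(place([[.032,0,.085],[.032,0,.119],[-.032,0,.119]],.472,.267,0,np.radians(-3.7)))
f(place([[.032,0,.085],[.032,0,.119],[-.032,0,.119]],.472,.2703,0,np.radians(-3.7)))"
```

```text
[[138.0, 78.0], [291.0, 81.0]] [[165.0, 149.0], [-1.0, 153.0]]
[[179.0, 299.0], [190.0, 251.0], [173.0, 196.0]] [[182.0, 121.0], [160.0, 112.0], [152.0, 225.0]]
[[185.0, 299.0], [196.0, 251.0], [178.0, 196.0]] [[176.0, 121.0], [154.0, 112.0], [146.0, 225.0]]
```

Both views put the handle at y≈0.269, in line with the gripper. Descend and grip.

send_rows:
  rows:
    - [[0, 0, 0, 1, 0, 10, 85], [0, 0, 0, 2, 0, 30, 85], [0, 0, 0, 2, 0, 50, 85], [0, 0, 0, 2, 0, 70, 85], [0, 0, 0, 2, 0, 85, 85], [0, 0, 0, 2, 0, 97, 85], [0, 0, 0, 2, 0, 105, 85], [0, 0, 0, 2, 0, 109, 85], [0, 0, 0, 2, 0, 110, 60], [0, 0, 0, 2, 0, 110, 30]]

```text
time_s: 3.6
position: [0.473, 0.2674, 0.0906]
tool_rot: [-3.141, -0.001, -0.062]
ft_force: [-0.1, 0.3, -0.2]
width: 0.689
```

send_rows:
  rows:
    - [[0, 0, 0, 0, 0, 0, 20], [0, 0, 0, 0, 0, 0, 10], [0, 0, 0, 0, 0, 0, 5], [0, 0, 0, 0, 0, 0, 5], [0, 0, 0, 0, 0, 0, 5], [0, 0, 0, 0, 0, 0, 5], [0, 0, 0, 0, 0, 0, 5], [0, 0, 0, 0, 0, 0, 5], [0, 0, 0, 0, 0, 0, 5], [0, 0, 0, 0, 0, 0, 5]]
  grip_force: 80

```text
time_s: 4.6
position: [0.473, 0.2675, 0.0906]
tool_rot: [-3.141, -0.001, -0.062]
ft_force: [0.5, 2.9, 3.0]
width: 0.148
```

The opening is 12.6 mm, so the handle is held. Lift and check.

send_rows:
  rows:
    - [[0, 0, 0, 0, 0, -3, 5], [0, 0, 0, 0, 0, -10, 5], [0, 0, 0, 0, 0, -22, 5], [0, 0, 0, 0, 0, -40, 5], [0, 0, 0, 0, 0, -60, 5], [0, 0, 0, 0, 0, -80, 5], [0, 0, 0, 0, 0, -100, 5], [0, 0, 0, 0, 0, -120, 5], [0, 0, 0, 0, 0, -132, 5], [0, 0, 0, 0, 0, -135, 5]]

```text
time_s: 5.6
position: [0.4732, 0.2673, 0.2269]
tool_rot: [-3.141, -0.002, -0.062]
ft_force: [0.9, -0.4, -4.4]
width: 0.149
```

```bash
python3 -c "
from h import *
go(.4757,-.2659,.2256,36.4)"
```

```text
t 5.6 pos [0.4732 0.2673 0.2269] rpy [-1.7995e+02 -1.2000e-01 -3.5600e+00] F [ 0.9 -0.4 -4.4] q7 -2.45
turn [ -0.    -0.13 -39.96] shift mm [ 35.7 532.    1. ]
```

send_rows:
  rows:
    - [[0, 0, -1, 1, 8, 0, 5], [0, 0, -3, 2, 24, 0, 5], [0, 0, -5, 3, 48, 0, 5], [0, 0, -7, 5, 78, 0, 5], [0, 0, -9, 7, 110, 0, 5], [0, 0, -11, 9, 142, 0, 5], [0, 0, -13, 12, 174, 0, 5], [0, 0, -15, 14, 206, 0, 5], [0, 0, -17, 16, 238, 0, 5], [0, 0, -20, 18, 270, 0, 5]]

```text
time_s: 6.6
position: [0.4732, -0.0049, 0.2246]
tool_rot: [-3.141, 0.001, 0.289]
ft_force: [0.6, 0.7, -3.8]
width: 0.149
```

```bash
python3 -c "
from h import *
go(.4757,-.2659,.2256,36.4)"
```

```text
t 6.6 pos [ 0.4732 -0.0049  0.2246] rpy [-1.7999e+02  8.0000e-02  1.6540e+01] F [ 0.6  0.7 -3.8] q7 -1.51
turn [ -0.03   0.07 -19.86] shift mm [-71.9 250.9  -0.9]
```

send_rows:
  rows:
    - [[0, 0, -2, -9, 32, 0, 5], [0, 0, -5, -18, 64, 0, 5], [0, 0, -8, -27, 96, 0, 5], [0, 0, -11, -36, 127, 0, 5], [0, 0, -13, -45, 158, 0, 5], [0, 0, -15, -54, 188, 0, 5], [0, 0, -17, -61, 215, 0, 5], [0, 0, -19, -67, 236, 0, 5], [0, 0, -20, -71, 249, 0, 5], [0, 0, -20, -72, 251, 0, 5]]

```text
time_s: 7.6
position: [0.4749, -0.2665, 0.2241]
tool_rot: [-3.14, 0.001, 0.633]
ft_force: [-0.3, 0.1, -4.9]
width: 0.147
```

```bash
python3 -c "
from h import *
a=robot.camera('top');b=robot.camera('scene')
go(.4757,-.2659,.2256,36.4)
p=robot.state()['position']; yaw=robot.state()['tool_rot'][2]
it=[(COVER[:3],(p[0],p[1],p[2]-.0906,yaw),(0,0,255)),(SOCK,(.4757,-.2659,0,np.radians(-23.6)),(0,255,0)),(TIN,(.4765,-.266,.012,0),(255,0,255))]
A=draw('top',a,it);B=draw('scene',b,it)
cv2.imwrite('pics/v3.png',np.hstack([A[480:880,1120:1520],B[540:940,600:1000]]))"
```

```text
t 7.7 pos [ 0.4754 -0.2642  0.2245] rpy [-1.799e+02  2.000e-02  3.638e+01] F [-0.9  0.6 -4.5] q7 -0.68
turn [-0.1   0.02 -0.02] shift mm [-0.8  1.5 -1.1]
```

View pics/v3.png

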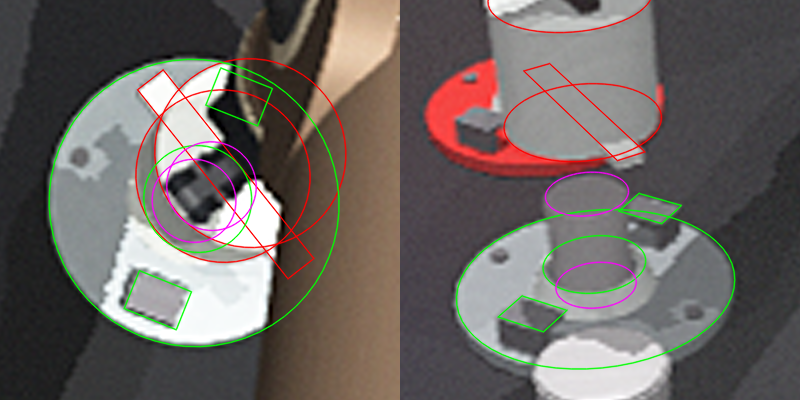

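The held cover and the socket both match their predicted outlines within about 3 mm. The tin stands upright in the ring. Lower it.

send_rows:
  rows:
    - [[0, 0, 0, -1, 1.5, 5, 5], [0, 0, 0, -1, 1.5, 15, 5], [0, 0, 0, -1, 1.5, 30, 5], [0, 0, 0, -1, 1.5, 45, 5], [0, 0, 0, -1, 1.5, 60, 5], [0, 0, 0, -1, 1.5, 74, 5], [0, 0, 0, -1, 1.5, 87, 5], [0, 0, 0, -1, 1.5, 98, 5], [0, 0, 0, -1, 1.5, 107, 5], [0, 0, 0, -1, 1.5, 112, 5]]

```text
time_s: 8.7
position: [0.4759, -0.2662, 0.1124]
tool_rot: [-3.141, 0.0, 0.636]
ft_force: [1.0, -0.3, -5.8]
width: 0.151
```

```bash
python3 -c "
from h import *
go(.4757,-.2659,.1026,36.4)"
```

```text
t 8.7 pos [ 0.4759 -0.2662  0.1124] rpy [-1.7996e+02  2.0000e-02  3.6450e+01] F [ 1.  -0.3 -5.8] q7 -0.75
turn [-0.04  0.02  0.05] shift mm [ 0.  -0.4  9.8]
```

send_rows:
  rows:
    - [[0, 0, 0, 0, 0, 2, 5], [0, 0, 0, 0, 0, 4, 5], [0, 0, 0, 0, 0, 6, 5], [0, 0, 0, 0, 0, 7, 5], [0, 0, 0, 0, 0, 8, 5], [0, 0, 0, 0, 0, 9, 5], [0, 0, 0, 0, 0, 10, 5], [0, 0, 0, 0, 0, 10.5, 5], [0, 0, 0, 0, 0, 10.5, 5], [0, 0, 0, 0, 0, 10.5, 5]]

```text
time_s: 9.7
position: [0.4761, -0.2664, 0.1028]
tool_rot: [3.142, -0.0, 0.636]
ft_force: [0.2, -0.2, -4.0]
width: 0.148
```

```bash
python3 -c "
from h import *
go(.4757,-.2659,.1026,36.4)"
```

```text
t 9.7 pos [ 0.4761 -0.2664  0.1028] rpy [180.    -0.    36.44] F [ 0.2 -0.2 -4. ] q7 -0.76
turn [ 0.   -0.    0.04] shift mm [-0.  -0.6  0.2]
```

Contact is only just starting, so press gently further.

send_rows:
  rows:
    - [[0, 0, 0, 0, 0, 0.5, 5], [0, 0, 0, 0, 0, 1, 5], [0, 0, 0, 0, 0, 1.5, 5], [0, 0, 0, 0, 0, 2, 5], [0, 0, 0, 0, 0, 2, 5], [0, 0, 0, 0, 0, 2, 5], [0, 0, 0, 0, 0, 2, 5], [0, 0, 0, 0, 0, 2, 5], [0, 0, 0, 0, 0, 2, 5], [0, 0, 0, 0, 0, 2, 5]]

```text
time_s: 10.7
position: [0.4761, -0.2663, 0.1025]
tool_rot: [3.141, 0.0, 0.636]
ft_force: [-6.7, 2.9, 14.2]
width: 0.151
```

It is seated: z is 0.1025 against 0.1026 expected, with about 18 N of contact. Twist clockwise (tool +z).

send_rows:
  rows:
    - [[0, 0, 1, 0, 0, -1, 5], [0, 0, 4, 0, 0, -1, 5], [0, 0, 7, 0, 0, -1, 5], [0, 0, 11, 0, 0, -1, 5], [0, 0, 15, 0, 0, -1, 5], [0, 0, 19, 0, 0, -1, 5], [0, 0, 23, 0, 0, -1, 5], [0, 0, 27, 0, 0, -1, 5], [0, 0, 31, 0, 0, -1, 5], [0, 0, 35, 0, 0, -1, 5]]

```text
time_s: 11.7
position: [0.4771, -0.2672, 0.1024]
tool_rot: [3.14, -0.002, 0.022]
ft_force: [0.0, -1.0, 1.4]
width: 0.148
```

```bash
python3 -c "
from h import *
go(.4757,-.2659,.1026,-23.6);print(robot.state()['moment'])"
```

```text
t 11.7 pos [ 0.4771 -0.2672  0.1024] rpy [ 1.799e+02 -1.200e-01  1.280e+00] F [ 0.  -1.   1.4] q7 -1.29
turn [ 0.07 -0.14 24.88] shift mm [-1.3 -1.4 -0.2]
[-0.47867947 -0.103309    0.10212412]
```

send_rows:
  rows:
    - [[0, 0, 3, 0, 0, 0, 5], [0, 0, 7, 0, 0, 0, 5], [0, 0, 10, 0, 0, 0, 5], [0, 0, 13, 0, 0, 0, 5], [0, 0, 16, 0, 0, 0, 5], [0, 0, 19, 0, 0, 0, 5], [0, 0, 22, 0, 0, 0, 5], [0, 0, 24, 0, 0, 0, 5], [0, 0, 25, 0, 0, 0, 5], [0, 0, 25, 0, 0, 0, 5]]

```text
time_s: 12.7
position: [0.4768, -0.2672, 0.1024]
tool_rot: [3.141, -0.002, -0.411]
ft_force: [1.0, -3.2, 2.3]
width: 0.146
```

```bash
python3 -c "
from h import *
a=robot.camera('top');b=robot.camera('scene')
go(.4757,-.2659,.1026,-23.6);print(robot.state()['moment'])
it=[(COVER[:3],(.4757,-.2659,.012,np.radians(-23.6)),(0,0,255)),(SOCK[2:],(.4757,-.2659,0,np.radians(-23.6)),(0,255,0))]
A=draw('top',a,it);B=draw('scene',b,it)
cv2.imwrite('pics/v4.png',np.hstack([A[480:880,1120:1520],B[540:940,600:1000]]))"
```

```text
t 12.8 pos [ 0.4768 -0.2671  0.1024] rpy [ 1.7997e+02 -1.1000e-01 -2.3530e+01] F [ 0.8 -2.4  3.2] q7 -1.67
turn [ 0.03 -0.11  0.07] shift mm [-1.5 -0.7 -0.2]
[-9.74712422e-01 -2.94115912e-02 -4.06448551e-05]
```

View pics/v4.png

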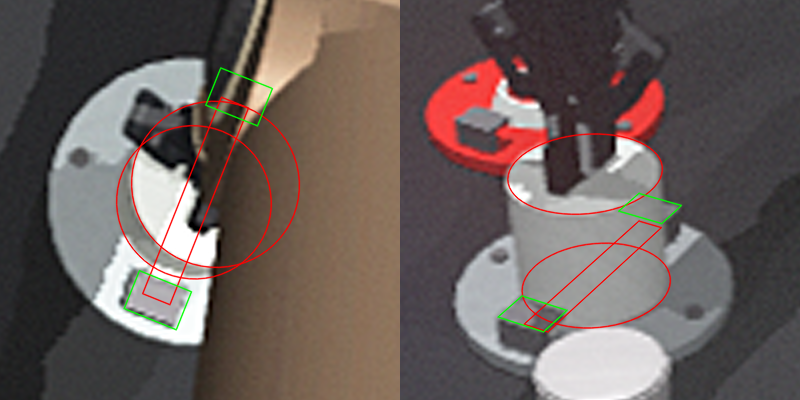

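The cover is down with its ears hidden under both catches and its outline matching home. Release and retreat upward.

send_rows:
  rows:
    - [[0, 0, 0, 0, 0, 0, 20], [0, 0, 0, 0, 0, 0, 30], [0, 0, 0, 0, 0, 0, 45], [0, 0, 0, 0, 0, 0, 60], [0, 0, 0, 0, 0, 0, 60], [0, 0, 0, 0, 0, 0, 60], [0, 0, 0, 0, 0, -5, 60], [0, 0, 0, 0, 0, -15, 60], [0, 0, 0, 0, 0, -30, 60], [0, 0, 0, 0, 0, -50, 60]]

```text
time_s: 13.8
position: [0.4758, -0.2662, 0.1525]
tool_rot: [-3.141, 0.001, -0.411]
ft_force: [-0.1, -0.0, 0.2]
width: 0.706
```

send_rows:
  rows:
    - [[0, 0, 0, 0, 0, -20, 60], [0, 0, 0, 0, 0, -50, 60], [0, 0, 0, 0, 0, -80, 60], [0, 0, 0, 0, 15, -90, 60], [0, 0, 0, 0, 45, -100, 60], [0, 0, 0, 0, 80, -100, 60], [0, 0, 0, 0, 120, -100, 60], [0, 0, 0, 0, 160, -100, 60], [0, 0, 0, 0, 190, -100, 60], [0, 0, 0, 0, 200, -100, 60]]

```text
time_s: 14.8
position: [0.3936, -0.4532, 0.2526]
tool_rot: [3.14, -0.0, -0.416]
ft_force: [0.7, -1.0, 1.1]
width: 0.705
```

```bash
python3 -c "
from h import *
a=robot.camera('top');b=robot.camera('scene')
go(.4757,-.2659,.1026,-23.6)
it=[(COVER,(.4757,-.2659,.012,np.radians(-23.6)),(0,0,255)),(SOCK[2:],(.4757,-.2659,0,np.radians(-23.6)),(0,255,0))]
A=draw('top',a,it);B=draw('scene',b,it)
for d in robot.spot_in('top','shallow_cover')[:2]: print(d)
cv2.imwrite('pics/v5.png',np.hstack([A[480:880,1120:1520],B[540:940,600:1000]]))"
```

```text
t 14.9 pos [ 0.3952 -0.451   0.2523] rpy [ 1.7998e+02 -1.0000e-02 -2.3710e+01] F [ 0.1  0.3 -0.3] q7 -1.26
turn [ 0.02 -0.01 -0.11] shift mm [  -0.7 -201.9  149.6]
{'box': [207.3, 111.9, 247.2, 167.9], 'score': 0.59}
```

View pics/v5.png

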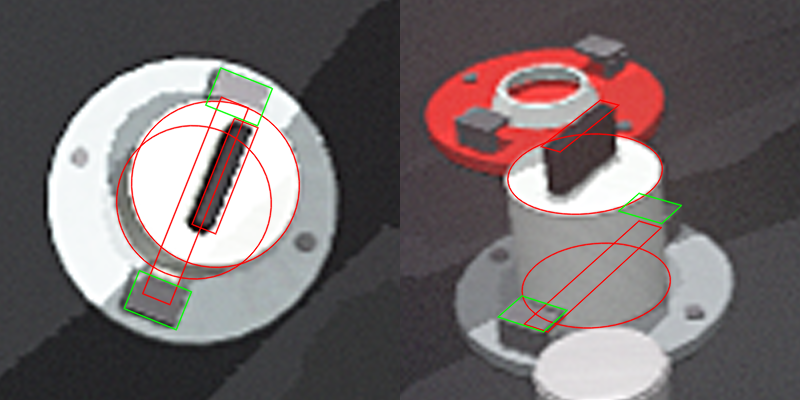

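The cover is home: the handle lies along the catch line, the outlines match within 1–3 mm, and the gripper is clear. Hand in.

```bash
python3 -c "
from rig import robot
print(robot.sign_off())"
```

```text
the job is handed in; nothing more can be done
None
```

The canister is closed. I took the deep cover by its handle and lowered it over the small tin in the grey socket, at 60° to the catch line. I pressed it down to the plate, twisted it 60° clockwise and let go. I handed it in at about 15 s of the 38 s allowed.

- **Seating:** contact stopped the tool at z = 0.1025 m, against 0.1026 m expected. During pressing, the highest wrist force I read was about 16 N.
- **Final picture:** the cover and handle match the home outline within about 1–3 mm and a degree or two. The ears are under both catches and the gripper is well clear.
- **Shallow cover:** its detection box stayed within about 3 pixels of the first picture.
- **Not checked directly:** the tin is hidden under the cover. It stood upright just before the cover came down, and nothing resisted on the way.
- **Disagreement:** the two cameras differed by about 3 mm on the handle position before the grasp. It had no effect.

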